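# Load the sloping sample rack in order and raise its keeper bar

## Task

Load the sloping rack for the next run, in order: first the shortest sample tube into the pocket whose tag has one dot, then the middle-sized tube into the two-dot pocket, then the tallest into the three-dot pocket, each set down to the bottom of its pocket, cap up, and not dropped. Only then swing the rack's wire keeper bar up as far as it goes, so that it stands in front of the tubes. Leave the beaker, the timer and the dropper bottle where they stand.

Things in the scene. Friction and masses are not known exactly. Their poses are not given: they have to be found in the camera images.
- tube_short: The shortest of three amber sample tubes with a ribbed white cap: a plain upright cylinder 36 mm across, flush from foot to cap, 70 mm tall, 50 to 100 g. Origin at the centre of its underside, z up through the cap. Stands upright on the worktop at the start.
- tube_middle: The middle-sized of three amber sample tubes with a ribbed white cap: a plain upright cylinder 36 mm across, flush from foot to cap, 84 mm tall, 50 to 100 g. Origin at the centre of its underside, z up through the cap. Stands upright on the worktop at the start.
- tube_tall: The tallest of three amber sample tubes with a ribbed white cap: a plain upright cylinder 36 mm across, flush from foot to cap, 100 mm tall, 50 to 100 g. Origin at the centre of its underside, z up through the cap. Stands upright on the worktop at the start.
- pocket_1 (a point): Centre of the floor of the pocket whose white 22 x 44 mm tag, just up-slope of it on the rack's face, has one dot (black, 8 mm wide). Which tag is at which pocket varies. z points out along the pocket's axis, which leans 23 degrees from vertical towards the robot; y along the row, x up the slope. Round pocket 42 mm wide, 34 mm deep (mouth at z = 34 mm); a seated tube's origin lies here within a few mm.
- pocket_2 (a point): Centre of the floor of the pocket whose white 22 x 44 mm tag, just up-slope of it on the rack's face, has two dots (black, 8 mm wide). Which tag is at which pocket varies. z points out along the pocket's axis, which leans 23 degrees from vertical towards the robot; y along the row, x up the slope. Round pocket 42 mm wide, 34 mm deep (mouth at z = 34 mm); a seated tube's origin lies here within a few mm.
- pocket_3 (a point): Centre of the floor of the pocket whose white 22 x 44 mm tag, just up-slope of it on the rack's face, has three dots (black, 8 mm wide). Which tag is at which pocket varies. z points out along the pocket's axis, which leans 23 degrees from vertical towards the robot; y along the row, x up the slope. Round pocket 42 mm wide, 34 mm deep (mouth at z = 34 mm); a seated tube's origin lies here within a few mm.
- rack: Grey block 84 (up the slope) x 240 x 40 mm on an aluminium foot, fixed; its face rises away from the robot at 23 degrees to level, with three equal pockets in a row 80 mm apart; it ends 32 mm down-slope and 52 mm up-slope of the pocket centres. Origin on the worktop, straight below the middle pocket's mouth centre, which is 80 mm up; x level, away from the robot, y along the row, z up.
- keeper_bar (a point): Middle of the keeper's cross bar: smooth steel wire 8 mm thick, 266 mm long, along the row on the robot's side, on 42 mm arms at the rack's ends. Hinge line along the row, 40 mm down-slope of the pocket centres, 10 mm below the face. Lowered, the bar is 62 mm down-slope of the pocket centres and 26 mm off the face; raised, 38 mm and 32 mm. Free space under and in front of it.
- keeper (a joint): Angle of the keeper bar in rad: 0 fully lowered towards the robot, 0.6 fully raised against its stop, in front of the tubes. Starts between 0 and 0.15, stays where it is left (friction), takes about 1 to 3 N at the bar to move; it can be pushed up the slope with closed fingertips from the robot's side.
- beaker: Glass beaker, 53 mm across, 68 mm tall, a bystander behind the work; origin at the centre of its underside.
- timer: White kitchen timer, 46 x 68 x 64 mm, a bystander left of the rack; origin at the centre of its underside.
- dropper: Brown dropper bottle, 33 mm across, 102 mm tall, a bystander at the right near edge; origin at the centre of its underside.

How it is judged:
By the outcome, as a careful person would: the job done as asked, in the order asked, and still so for the second after the job is handed in, with the robot touching nothing.
It also fails if it takes over 72 s, if anything falls off the work surface, if the arm or the gripper's body presses on something with over 40 N, if the wrist force passes 120 N, or if a joint passes its speed limit or range.

## Robot

A 6-joint arm with a two-finger parallel gripper is mounted at the origin on a cart in front of the work surface, level with it; the furniture and walls round the work are solid. World frame = base frame: x ahead of the robot, y to its left, z up, the work surface at z = 0. Lengths are in mm, angles in rad, forces in N, time in s.
With the tool pointing down it reaches from about 400 to 925 mm from the base axis. Payload 12.5 kg.
Tool frame: the origin (TCP) lies midway between the tips of the shut fingers; the grasp point (between the pads) lies 19 mm behind it; z points along the fingers, y is the line along which they close (so a half turn about z gives the same grasp; the last joint's range is limited). The gripper opens to 95 mm and grips with 3 to 60 N. Pads are 20 mm wide; open, the fingers measure 119 mm over their backs; the gripper's body (75 mm by 180 mm) begins 59 mm behind the grasp point.
Start: joints at [-1.395, 0.491, 1.559, -0, 1.092, -0.106], TCP at [173.826, -600.359, 214.661] pointing down, gripper open.
Joint ranges: [-3.1, 3.1], [-0.84, 2.19], [0.05, 2.79], [-1.13, 4.28], [0.06, 2.93], [-2.69, 2.69]. Speed limits (rad/s): [2.22, 2.22, 2.79, 3.14, 3.14, 3.14].

## Interface

Orientations are given as [roll, pitch, yaw] about the fixed x, y, z axes, in that order (R = Rz(yaw) Ry(pitch) Rx(roll)).
In Python, from cell import env gives the robot as it stands.
- The arm moves only by the tool arm_command, never from a script. Its argument "targets" is a list of rows, each a list of 5 numbers: the shift along the tool's x, y, z in mm, then the turn about the tool's z in degrees, then the opening, from 0 (shut) to 1 (fully open). In form: [[tx, ty, tz, roll, fingers], ...]. A call has 1 to 5 rows; each row is the pose to reach, as a shift and turn from the pose commanded when the call began, along the tool's axes at that moment; what a row does not reach only later rows make up. A row lasts 1/10 s, in which the tool goes at most 50 mm and 8.59 degrees, less where a joint would pass 70% of its speed; a pose out of reach is approached as far as the arm can. A call with a gripper value outside its range is refused whole. The fingers move at their own pace and stop on an object; the grip force is fixed at half the most. Time passes only in rows, so rows that repeat a pose let the fingers close. It gives the time, the measured TCP pose, the force, the opening and the grip force at its end, in the units of the state.
- env.state(): the state, without advancing time (a new reading comes with each control period).
- env.read_camera(name): name is "scene" or "top" or "wrist"; returns a dict with "frame" (420x560x3 uint8, red, green, blue), "vertical_fov" (degrees; the focal length in pixels is half the picture's height over the tangent of half this angle, whatever the lens; pixels are square), "cx", "cy" (the principal point, pixels), "world_from_camera" (4x4, takes a point from camera to world coordinates); the wrist camera has in their place "hand_eye" (4x4, takes a point from camera to tool coordinates, whose origin is the TCP and whose axes are the flange's). Camera axes: x right, y down, z forward; pixel columns grow to the right and rows downward; lengths in mm; the calibration is good to about 2 mm. The wrist camera is an equidistant fisheye: a pixel r from the principal point sees the ray r / f radians off the axis. A picture is of the moment at which its call begins: read the wrist's pose just before it. There is no depth.
- env.job_done(): hands the job in; it is judged then, once.
The state is a dict: "t": time; "joints": joint angles; "qvel": joint speeds; "tau": joint torques, N m; "eef_pos": TCP position; "tcp_rot": TCP orientation; "ft_force": force on the tool from outside, world axes, zero at the start; "moment": the same for the moment, N m; "opening": opening from 0.0 (shut) to 1.0 (fully open); "grip_force": force on a finger pad.
Only numpy, scipy, OpenCV 4.12 (cv2) and the standard library are available. Lean on these libraries where they do the work, as an engineer would, in place of code of your own. Each camera call takes 0.05 s, during which the arm holds its last target. There are 200 camera calls.

## Working session

There is one attempt and no reset: what is moved stays moved. The work goes in short steps, Python scripts to look and compute and a tool call to move; the robot and the scene stay as the last step left them, time stands still between calls to the robot, and variables do not carry over. Pictures are saved under pics/ and viewed, at most 10 in all, crops included, and the job is handed in when it is done.

Besides the shell and the picture viewer there is one more tool, called after "Request:" in YAML: its name, and indented under it one key for each argument. arm_command: Moves the arm, as the interface text tells. Its arguments: {"type":"object","properties":{"targets":{"type":"array","items":{"type":"array","items":{"type":"number"}}}},"required":["targets"]}

```bash
ls; mkdir -p pics; python3 - <<'E'
from cell import env
import cv2,numpy as np
s=env.state();print(s)
for n in("scene","top"):
    c=env.read_camera(n);cv2.imwrite(f"pics/{n}0.png",c["frame"][:,:,::-1])
    print(n,c["vertical_fov"],c["cx"],c["cy"],np.round(c["world_from_camera"],4).tolist())
c=env.read_camera("wrist");print(c["vertical_fov"],c["cx"],c["cy"],np.round(c["hand_eye"],4).tolist())
E
```

```text
pics
{'t': 0.0, 'joints': array([-1.39462711e+00,  4.91544950e-01,  1.55946621e+00,  3.50257565e-05,
        1.09166999e+00, -1.05586012e-01]), 'qvel': array([-0.00176607,  0.00129299, -0.00029238, -0.00111346, -0.00010641,
       -0.00060654]), 'tau': array([ 2.81080072e-03, -6.12625694e+01, -2.58178765e+01,  6.94704219e-02,
        4.82255383e-02, -9.45014153e-05]), 'eef_pos': array([ 173.77175942, -600.10324811,  214.06504799]), 'tcp_rot': array([-3.14051350e+00, -1.45607098e-04,  2.81738986e-01]), 'ft_force': array([-0.43113136,  0.11514629, -0.63452778]), 'moment': array([-0.02590103,  0.02097069, -0.00010596]), 'grip_force': 0.0, 'opening': 1.0021062493864628}
scene 42.55087067650542 283.50346753197346 212.2370222991246 [[0.6926, -0.3357, 0.6384, -620.8961], [-0.7212, -0.3349, 0.6064, -1160.7287], [0.0103, -0.8804, -0.474, 960.4017], [0.0, 0.0, 0.0, 1.0]]
top 49.28834119999367 276.5785509298222 201.3848572672266 [[-0.0974, -0.9702, 0.2217, 234.1718], [-0.9952, 0.0959, -0.0175, 5.3097], [-0.0043, -0.2224, -0.975, 1608.3832], [0.0, 0.0, 0.0, 1.0]]
65.70646984690485 278.9409683637372 214.68567944187797 [[-0.0002, -0.9656, -0.2602, 72.3244], [1.0, -0.0002, -0.0, -1.0855], [-0.0, -0.2602, 0.9656, -170.0113], [0.0, 0.0, 0.0, 1.0]]
```

View pics/top0.png

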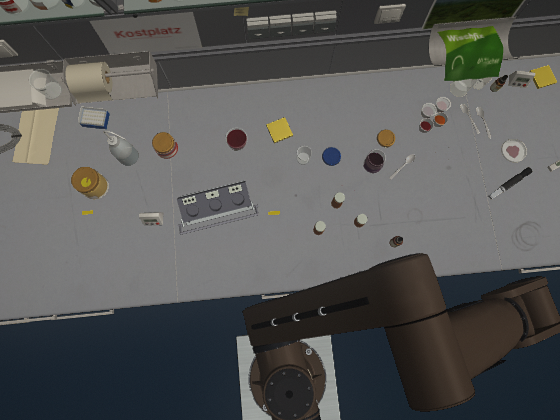

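View pics/scene0.png

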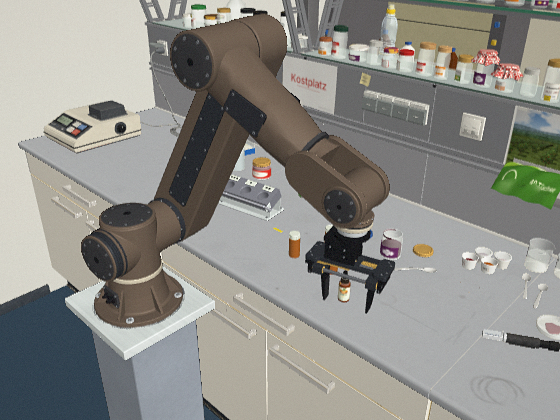

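The top view shows caps near (320,226), (339,198) and (361,217), the rack around (217,205) with tags on its upper edge, the timer at (150,219), the beaker at (304,155) and the dropper at (397,241). I'll crop and measure these.

```bash
cat > h.py <<'E'
from cell import env
import cv2,numpy as np
from scipy.spatial.transform import Rotation as R
def ray(c,u,v):
    f=c["frame"].shape[0]/2/np.tan(np.radians(c["vertical_fov"]/2))
    d=np.array([(u-c["cx"])/f,(v-c["cy"])/f,1.]);T=c["world_from_camera"]
    return T[:3,3],T[:3,:3]@d
def wray(c,s,u,v):
    f=c["frame"].shape[0]/2/np.tan(np.radians(c["vertical_fov"]/2))
    x,y=u-c["cx"],v-c["cy"];r=np.hypot(x,y)+1e-9;a=r/f
    H=c["hand_eye"];Rt=R.from_euler("xyz",s["tcp_rot"]).as_matrix()
    d=np.array([np.sin(a)*x/r,np.sin(a)*y/r,np.cos(a)])
    return Rt@H[:3,3]+s["eef_pos"],Rt@H[:3,:3]@d
def wpix(c,s,p):
    f=c["frame"].shape[0]/2/np.tan(np.radians(c["vertical_fov"]/2))
    H=c["hand_eye"];Rt=R.from_euler("xyz",s["tcp_rot"]).as_matrix()
    q=H[:3,:3].T@(Rt.T@(np.asarray(p)-s["eef_pos"])-H[:3,3]);n=np.hypot(q[0],q[1])
    a=np.arctan2(n,q[2])*f/n;return np.array([c["cx"]+a*q[0],c["cy"]+a*q[1]])
def pix(c,p):
    f=c["frame"].shape[0]/2/np.tan(np.radians(c["vertical_fov"]/2));T=c["world_from_camera"]
    q=T[:3,:3].T@(np.asarray(p)-T[:3,3]);return np.array([c["cx"]+f*q[0]/q[2],c["cy"]+f*q[1]/q[2]])
def at(r,z):
    o,d=r;return o+d*(z-o[2])/d[2]
def blobs(m,lo,hi):
    n,l,st,ce=cv2.connectedComponentsWithStats(m.astype(np.uint8))
    return [(ce[i],st[i]) for i in range(1,n) if lo<=st[i][4]<=hi]
E
python3 - <<'E'
from h import *
c=env.read_camera("top");f=c["frame"]
cv2.imwrite("pics/crop0.png",cv2.resize(f[165:260,165:295],None,fx=6,fy=6,interpolation=cv2.INTER_CUBIC)[:,:,::-1])
m=(f.min(2)>165)
for ce,st in blobs(m,15,250):
    if 140<ce[0]<420 and 170<ce[1]<250: print(ce.round(1),st,at(ray(c,*ce),85).round(0),at(ray(c,*ce),95).round(0))
f=f.astype(int);b=(f[:,:,0]-f[:,:,2]>40)
for ce,st in blobs(b,10,400):
    if 140<ce[0]<420 and 170<ce[1]<250: print("amber",ce.round(1),st,at(ray(c,*ce),30).round(0))
E
```

```text
[155.4 214.1] [152 213   7   3  16] [577. 392.  85.] [575. 389.  95.]
amber [273.6 212.5] [268 211  12   4  45] [554.  -9.  30.]
```

View pics/crop0.png

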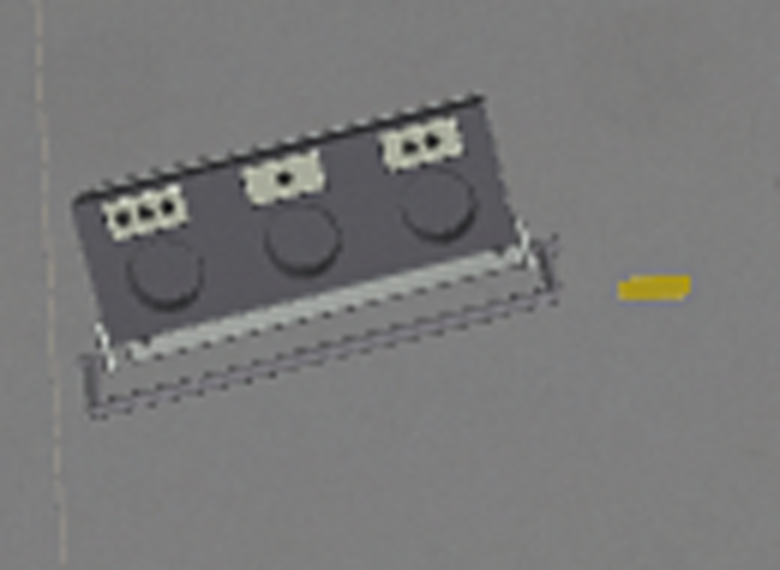

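The tags, left to right, have three dots (crop 146,212), one dot (284,178) and two dots (422,144). The pocket mouths are at crop (166,272), (303,240) and (438,205). The closing axis will run along the row. The tool can't tilt, so each tube has to pivot in the pads against the pocket's near rim.

```bash
python3 - <<'E'
from h import *
c=env.read_camera("top")
cp=lambda u,v:((u+.5)/6+165-.5,(v+.5)/6+165-.5)
P=[at(ray(c,*cp(*p)),80) for p in((167,272),(304,240),(439,205))]
T=[at(ray(c,*cp(*p)),95) for p in((146,212),(284,178),(422,144))]
print(np.round(P),np.round(T))
for a in(P,T):
    d=a[0]-a[2];print("yaw",np.degrees(np.arctan2(-d[0],d[1])),np.linalg.norm(d))
for p in((320,225),(339,196),(361,216)):print(p,at(ray(c,*p),85).round())
f=c["frame"]
print(c["frame"][190:235:2,320].tolist())
cv2.imwrite("pics/crop1.png",cv2.resize(f[180:255,295:415],None,fx=6,fy=6,interpolation=cv2.INTER_CUBIC)[:,:,::-1])
E
```

```text
[[580. 267.  80.]
 [591. 188.  80.]
 [604. 109.  80.]] [[613. 274.  95.]
 [625. 195.  95.]
 [637. 115.  95.]]
yaw 8.616421828041778 158.8973894480759
yaw 8.688529965464324 160.44920236689998
(320, 225) [ 485. -160.   85.]
(339, 196) [ 578. -236.   85.]
(361, 216) [ 502. -302.   85.]
[[123, 124, 124], [124, 124, 125], [124, 124, 124], [125, 126, 126], [125, 124, 125], [126, 126, 126], [126, 125, 125], [125, 123, 123], [124, 124, 124], [126, 125, 126], [127, 127, 126], [126, 127, 127], [125, 126, 126], [126, 125, 126], [129, 129, 129], [130, 130, 129], [163, 167, 151], [163, 166, 151], [164, 168, 151], [164, 167, 152], [164, 169, 152], [56, 36, 26], [102, 86, 76]]
```

View pics/crop1.png

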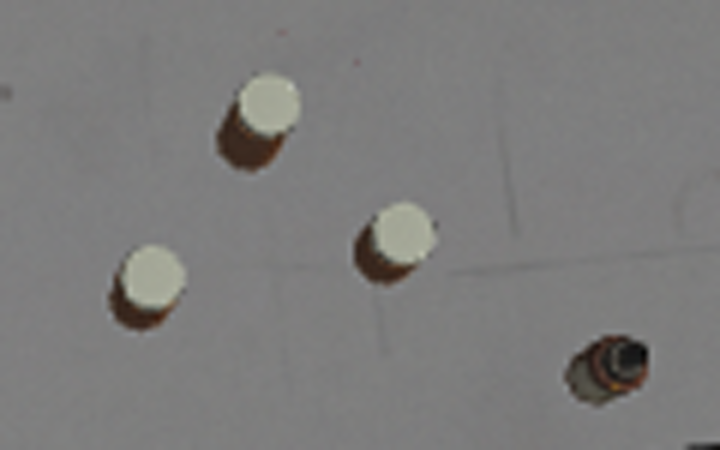

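The crop shows three caps, at (269,104), (404,233) and (152,277). The first stands tallest. The dropper is at (620,360). Next I compute precise cap centres and heights from the feet.

```bash
python3 - <<'E'
from h import *
c=env.read_camera("top");f=c["frame"].astype(int)
m=(f.min(2)>140)&(f[:,:,0]-f[:,:,2]>7)
sc=env.read_camera("scene")
for ce,st in blobs(m,50,200):
    if not(300<ce[0]<400 and 180<ce[1]<250):continue
    # body: non-grey dark below cap
    ys,xs=np.where((f.sum(2)<300));k=(abs(xs-ce[0])<12)&(abs(ys-ce[1])<14);
    pts=np.c_[xs[k],ys[k]]
    for h in(70,84,100):
        p=at(ray(c,*ce),h);q=pix(c,[p[0],p[1],0]);dirn=(q-ce)/np.linalg.norm(q-ce)
        ext=np.max((pts-ce)@dirn); print(h,p.round(1),"foot edge pred",(np.linalg.norm(q-ce)+18*np.sqrt(st[4]/np.pi)/18).round(1),"obs",ext)
    print(ce.round(1),st[4])
E
```

```text
70 [ 578.6 -240.1   70. ] foot edge pred 10.0 obs 12.009689740744372
84 [ 575.4 -237.9   84. ] foot edge pred 11.0 obs 12.00968974074437
100 [ 571.9 -235.3  100. ] foot edge pred 12.2 obs 12.009689740744374
[339.5 196.9] 72
70 [ 496.7 -307.    70. ] foot edge pred 9.9 obs 9.772194524938648
84 [ 494.3 -304.1   84. ] foot edge pred 10.9 obs 9.772194524938639
100 [ 491.5 -300.9  100. ] foot edge pred 12.1 obs 9.77219452493864
[362.  218.2] 73
70 [ 485.5 -162.    70. ] foot edge pred 8.7 obs 9.499695459141176
84 [ 483.2 -160.5   84. ] foot edge pred 9.5 obs 9.499695459141172
100 [ 480.6 -158.8  100. ] foot edge pred 10.4 obs 9.49969545914117
[320.2 225.5] 77
```

Request:
arm_command:
  targets:
    - [392,-192,0,7.5,1]
    - [392,-192,0,7.5,1]
    - [392,-192,0,7.5,1]
    - [392,-192,0,7.5,1]
    - [392,-192,0,7.5,1]

```text
t: 0.85
eef_pos: [360.1, -430.8, 214.8]
tcp_rot: [3.141, -0.0, 0.151]
ft_force: [1.0, -0.8, -0.0]
opening: 0.996
grip_force: 0.0
```

```bash
cat >> h.py <<'E'
def go(dst,yaw=None):
    s=env.state();Rt=R.from_euler("xyz",s["tcp_rot"]).as_matrix()
    print("at",s["eef_pos"].round(1),"yaw",np.degrees(s["tcp_rot"][2]).round(2),"t",round(s["t"],2),"F",s["ft_force"].round(1),"-> tool",(Rt.T@(np.asarray(dst)-s["eef_pos"])).round(1))
E
python3 -c "
from h import *
go([497,-307,140])"
```

```text
at [ 360.1 -430.8  214.8] yaw 8.63 t 0.85 F [ 1.  -0.8 -0. ] -> tool [ 154.  -101.9   74.8]
```

Request:
arm_command:
  targets:
    - [154,-102,35,0,1]
    - [154,-102,35,0,1]
    - [154,-102,35,0,1]
    - [154,-102,35,0,1]
    - [154,-102,35,0,1]

```text
t: 1.35
eef_pos: [498.2, -305.1, 178.7]
tcp_rot: [-3.14, 0.0, 0.155]
ft_force: [-0.1, 0.0, -1.0]
opening: 0.996
grip_force: 0.0
```

```bash
cat >> h.py <<'E'
def caps(c,s,hs):
    f=c["frame"].astype(int);m=(f.min(2)>135)&(f[:,:,0]-f[:,:,2]>7)
    for ce,st in blobs(m,200,20000):
        print(ce.round(1),st.tolist(),[at(wray(c,s,*ce),h).round(1).tolist() for h in hs])
E
python3 - <<'E'
from h import *
s=env.state();c=env.read_camera("wrist");cv2.imwrite("pics/w1.png",c["frame"][:,:,::-1])
print(s["eef_pos"]);caps(c,s,(70,84,100))
for n,p in(("s",(497,-307,70)),("m",(483,-160.5,84)),("t",(572,-235,100))):print(n,wpix(c,s,p).round())
E
```

```text
[ 498.15063734 -305.08669352  178.65114138]
[205.9 116.4] [185, 95, 44, 44, 1464] [[571.7, -229.0, 70.0], [571.6, -232.2, 84.0], [571.5, -235.9, 100.0]]
[121.2 208.4] [105, 191, 33, 36, 894] [[477.8, -153.9, 70.0], [482.4, -160.9, 84.0], [487.7, -168.9, 100.0]]
[282.2 214.5] [264, 197, 38, 36, 1088] [[495.7, -307.3, 70.0], [499.4, -306.6, 84.0], [503.7, -305.8, 100.0]]
s [282. 213.]
m [121. 208.]
t [205. 116.]
```

View pics/w1.png

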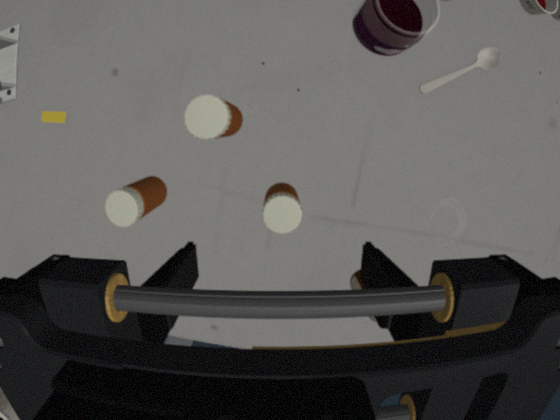

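The wrist view shows the short cap at (282,214), the middle at (121,208) and the tall at (206,116). All three match the predicted positions and heights, so I descend on the short tube.

Request:
arm_command:
  targets:
    - [-2.5,1.5,45,0,1]
    - [-2.5,1.5,90,0,1]
    - [-2.5,1.5,125,0,1]
    - [-2.5,1.5,137,0,1]
    - [-2.5,1.5,138,0,1]

```text
t: 1.9
eef_pos: [492.8, -310.7, 40.9]
tcp_rot: [-3.14, 0.001, 0.15]
ft_force: [-0.0, -0.7, 1.1]
opening: 1.0
grip_force: 0.0
```

Request:
arm_command:
  targets:
    - [0,0,0,0,0.2]
    - [0,0,0,0,0.2]
    - [0,0,0,0,0.2]
    - [0,0,0,0,0.2]
    - [0,0,0,0,0.2]

```text
t: 2.4
eef_pos: [493.8, -310.3, 42.2]
tcp_rot: [3.141, -0.001, 0.151]
ft_force: [0.1, -0.3, 0.8]
opening: 0.637
grip_force: 0.0
```

Request:
arm_command:
  targets:
    - [2,-3,0,0,0.2]
    - [2,-3,0,0,0.2]
    - [2,-3,0,0,0.2]
    - [2,-3,0,0,0.2]
    - [2,-3,0,0,0.2]

```text
t: 2.9
eef_pos: [495.1, -306.9, 41.6]
tcp_rot: [-3.142, 0.0, 0.151]
ft_force: [0.1, 0.5, 0.1]
opening: 0.377
grip_force: 30.0
```

Request:
arm_command:
  targets:
    - [0,0,0,0,0.2]
    - [0,0,0,0,0.2]
    - [0,0,0,0,0.2]

```text
t: 3.2
eef_pos: [495.1, -306.9, 41.6]
tcp_rot: [3.142, 0.0, 0.151]
ft_force: [-0.1, 0.4, -0.2]
opening: 0.375
grip_force: 30.0
```

```bash
python3 -c "
from h import *
s=env.state();print(s['opening'],s['grip_force'])
go([450,180,230])"
```

```text
0.3749209019045791 29.959871470928192
at [ 495.1 -306.9   41.6] yaw 8.64 t 3.2 F [-0.1  0.4 -0.2] -> tool [  28.6 -488.2 -188.4]
```

Request:
arm_command:
  targets:
    - [0,0,-50,0,0.2]
    - [0,0,-100,0,0.2]
    - [0,0,-150,0,0.2]
    - [10,-50,-180,0,0.2]
    - [20,-100,-180,0,0.2]

```text
t: 3.7
eef_pos: [500.2, -214.6, 224.2]
tcp_rot: [3.138, -0.005, 0.148]
ft_force: [1.9, 0.6, -1.0]
opening: 0.373
grip_force: 30.0
```

Request:
arm_command:
  targets:
    - [10,-50,0,0,0.2]
    - [20,-100,0,0,0.2]
    - [30,-150,0,0,0.2]
    - [40,-200,0,0,0.2]
    - [40,-250,0,0,0.2]

```text
t: 4.2
eef_pos: [502.1, 37.2, 221.0]
tcp_rot: [3.141, -0.001, 0.151]
ft_force: [0.8, 0.3, -0.1]
opening: 0.37
grip_force: 30.0
```

Request:
arm_command:
  targets:
    - [0,-50,0,0,0.2]
    - [0,-100,0,0,0.2]
    - [0,-138,0,0,0.2]
    - [0,-138,0,0,0.2]
    - [0,-138,0,0,0.2]

```text
t: 4.7
eef_pos: [480.9, 172.2, 220.8]
tcp_rot: [3.141, 0.0, 0.153]
ft_force: [-0.0, -0.2, -0.2]
opening: 0.373
grip_force: 30.0
```

```bash
python3 - <<'E'
from h import *
s=env.state();c=env.read_camera("wrist");cv2.imwrite("pics/w2.png",c["frame"][:,:,::-1])
print(s['eef_pos'],s['opening'],s['grip_force'])
for p in((580,267,80),(591,188,80),(604,109,80)):print(wpix(c,s,p).round())
E
```

```text
[480.87794056 172.21267328 220.80852265] 0.3731302261632029 29.960355162620544
[198.  90.]
[281.  88.]
[364.  90.]
```

View pics/w2.png

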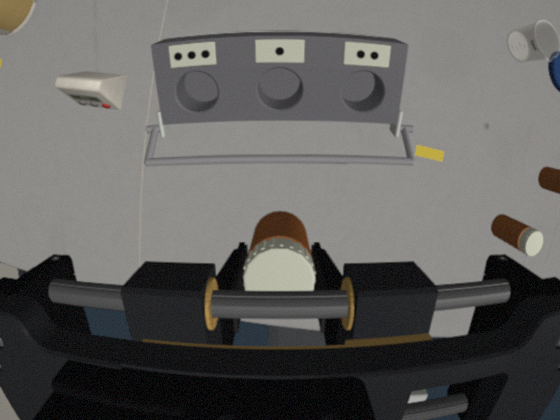

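The wrist view shows the three mouths at (198,91), (280,88) and (363,90), matching the prediction. The tube is held and the bar runs along row 158. I'll refine the rack pose from the tags and the face's front edge.

```bash
cat >> h.py <<'E'
def rackfit(c,s):
    f=c["frame"].astype(int);yaw=None
    m=(f.min(2)>150)
    a=[(ce,at(wray(c,s,*ce),95)) for ce,st in blobs(cv2.morphologyEx(m.astype(np.uint8),cv2.MORPH_CLOSE,np.ones((9,9))),400,2500) if 150<ce[0]<420 and ce[1]<75]
    a.sort(key=lambda t:t[0][0]);print([(x.round(1).tolist(),y.round(1).tolist()) for x,y in a])
    d=a[0][1]-a[-1][1];yaw=np.arctan2(-d[0],d[1]);n=np.linalg.norm(d)
    ex=np.array([np.cos(yaw),np.sin(yaw),0]);ey=np.array([-np.sin(yaw),np.cos(yaw),0])
    g=f.sum(2);E=[]
    for u in range(230,330,4):
        col=g[100:140,u];r=100+np.argmax(np.diff(cv2.GaussianBlur(col.astype(np.float32).reshape(-1,1),(1,5),0).ravel()))+.5
        E.append(at(wray(c,s,u,r),80-32*np.sin(np.radians(23))))
    E=np.array(E);X=np.median(E@ex)+32*np.cos(np.radians(23))
    Y=np.mean([t[1]@ey for t in a])
    print("yaw",np.degrees(yaw),"span",n,"X",X,"tag up-slope",(np.mean([t[1]@ex for t in a])-X)/np.cos(np.radians(23)),"mid",(ex*X+ey*Y).round(1))
E
python3 - <<'E'
from h import *
s=env.state();c=env.read_camera("wrist");rackfit(c,s)
E
```

```text
[([191.2, 54.6], [611.9, 273.8, 95.0]), ([278.4, 50.5], [624.3, 194.7, 95.0]), ([365.6, 53.9], [636.6, 115.6, 95.0])]
yaw 8.879241584725799 span 160.13280644538563 X 612.0750283537428 tag up-slope 37.80081398864744 mid [589.9 189.3   0. ]
```

```bash
cat >> h.py <<'E'
def plan(M,g):
    e=np.array([np.cos(.153),np.sin(.153),0])
    for n,x,z in(("hover",0,60),("A",0,-10.2+g),("B",-19.33+24-.3907*g,-8.2-2.84+.9205*g),("C",-.3907*(g-34),.9205*(g-34))):
        print(n,end=" ");go(np.array(M)+x*e+[0,0,(z+g if n=="hover" else z)-19])
E
python3 -c "
from h import *
plan((590.5,189,80),60.6)"
```

```text
hover at [481.3 170.9 220.8] yaw 8.61 t 4.8 F [1.7 0.5 0.2] -> tool [110.7  -1.5  39.2]
A at [481.3 170.9 220.8] yaw 8.61 t 4.8 F [1.7 0.5 0.2] -> tool [110.7  -1.6 109.4]
B at [481.3 170.9 220.8] yaw 8.61 t 4.8 F [1.7 0.5 0.2] -> tool [ 91.7  -1.5 115.1]
C at [481.3 170.9 220.8] yaw 8.61 t 4.8 F [1.7 0.5 0.2] -> tool [100.3  -1.5 135.3]
```

Request:
arm_command:
  targets:
    - [50,-1,0,0,0.2]
    - [95,-1,20,0,0.2]
    - [111,-1,40,0,0.2]
    - [111,-1,40,0,0.2]
    - [111,-1,40,0,0.2]

```text
t: 5.3
eef_pos: [590.4, 188.1, 180.6]
tcp_rot: [3.141, 0.002, 0.149]
ft_force: [-0.8, 1.2, -0.3]
opening: 0.374
grip_force: 30.0
```

```bash
python3 - <<'E'
from h import *
plan((590.5,189,80),60.6);plan((590.5,189,80),60.6)
s=env.state();c=env.read_camera("wrist")
print(s['grip_force']);caps(c,s,(200,))
E
```

```text
hover at [590.4 188.1 180.6] yaw 8.56 t 5.3 F [-0.8  1.2 -0.3] -> tool [ 0.3 -0.9 -1. ]
A at [590.4 188.1 180.6] yaw 8.56 t 5.3 F [-0.8  1.2 -0.3] -> tool [ 0.4 -0.9 69.2]
B at [590.4 188.1 180.6] yaw 8.56 t 5.3 F [-0.8  1.2 -0.3] -> tool [-18.6  -0.8  74.9]
C at [590.4 188.1 180.6] yaw 8.56 t 5.3 F [-0.8  1.2 -0.3] -> tool [-10.   -0.8  95.2]
hover at [590.4 188.1 180.6] yaw 8.56 t 5.3 F [-0.8  1.2 -0.3] -> tool [ 0.3 -0.9 -1. ]
A at [590.4 188.1 180.6] yaw 8.56 t 5.3 F [-0.8  1.2 -0.3] -> tool [ 0.4 -0.9 69.2]
B at [590.4 188.1 180.6] yaw 8.56 t 5.3 F [-0.8  1.2 -0.3] -> tool [-18.6  -0.8  74.9]
C at [590.4 188.1 180.6] yaw 8.56 t 5.3 F [-0.8  1.2 -0.3] -> tool [-10.   -0.8  95.2]
29.96046781539917
[151.7  76.3] [141, 0, 26, 151, 394] [[680.4, 264.3, 200.0]]
[536.5 117.6] [527, 102, 20, 32, 420] [[701.1, 55.2, 200.0]]
[ 82.4 185.2] [37, 166, 78, 36, 1349] [[622.0, 300.1, 200.0]]
[180.6 178.7] [153, 167, 54, 25, 946] [[632.2, 243.3, 200.0]]
[277.6 177. ] [250, 166, 56, 24, 1211] [[639.4, 197.1, 200.0]]
[375.7 177.7] [350, 166, 54, 24, 1003] [[646.6, 150.4, 200.0]]
[279.5 271.7] [244, 249, 71, 42, 2530] [[591.8, 189.0, 200.0]]
```

Request:
arm_command:
  targets:
    - [0.5,-1,30,0,0.2]
    - [0.5,-1,52,0,0.2]
    - [0.5,-1,60,0,0.2]
    - [0.5,-1,65,0,0.2]
    - [0.5,-1,69,0,0.2]

```text
t: 5.85
eef_pos: [591.1, 190.4, 113.0]
tcp_rot: [3.142, -0.001, 0.151]
ft_force: [-1.6, -1.2, 1.3]
opening: 0.377
grip_force: 30.0
```

Request:
arm_command:
  targets:
    - [0,0,0,0,0.2]
    - [0,0,0,0,0.2]

```text
t: 6.05
eef_pos: [591.0, 190.4, 112.4]
tcp_rot: [3.141, -0.0, 0.151]
ft_force: [-3.3, -0.2, -1.2]
opening: 0.372
grip_force: 30.0
```

Request:
arm_command:
  targets:
    - [-2,0.5,1,0,0.2]
    - [-4,1,1.5,0,0.2]
    - [-6,1,2,0,0.2]
    - [-8,1,2.5,0,0.2]
    - [-10,1,3,0,0.2]

```text
t: 6.55
eef_pos: [584.7, 188.3, 111.1]
tcp_rot: [-3.142, -0.009, 0.151]
ft_force: [10.7, 1.0, 10.2]
opening: 0.372
grip_force: 30.0
```

Request:
arm_command:
  targets:
    - [-2,0,1,0,0.2]
    - [-4,0,1.5,0,0.2]
    - [-6,0,2,0,0.2]
    - [-8,0,3,0,0.2]
    - [-9,0,3,0,0.2]

```text
t: 7.05
eef_pos: [576.4, 187.1, 108.9]
tcp_rot: [-3.141, -0.011, 0.151]
ft_force: [9.0, -0.4, 13.7]
opening: 0.375
grip_force: 30.0
```

```bash
python3 - <<'E'
from h import *
plan((590.5,189,80),60.6)
c=env.read_camera("wrist");a=c["frame"][100:400]
b=env.read_camera("scene")["frame"][150:250,200:330]
cv2.imwrite("pics/w3.png",np.vstack([a,cv2.resize(b,(390,300),interpolation=cv2.INTER_CUBIC)[:, :, ::1] if 0 else cv2.copyMakeBorder(cv2.resize(b,(390,300),interpolation=cv2.INTER_CUBIC),0,0,0,170,cv2.BORDER_CONSTANT)])[:,:,::-1])
E
```

```text
hover at [576.4 187.1 108.9] yaw 8.65 t 7.05 F [ 9.  -0.4 13.7] -> tool [ 15.    0.2 -72.5]
A at [576.4 187.1 108.9] yaw 8.65 t 7.05 F [ 9.  -0.4 13.7] -> tool [14.2  0.2 -2.3]
B at [576.4 187.1 108.9] yaw 8.65 t 7.05 F [ 9.  -0.4 13.7] -> tool [-4.8  0.2  3.1]
C at [576.4 187.1 108.9] yaw 8.65 t 7.05 F [ 9.  -0.4 13.7] -> tool [ 3.6  0.2 23.4]
```

View pics/w3.png

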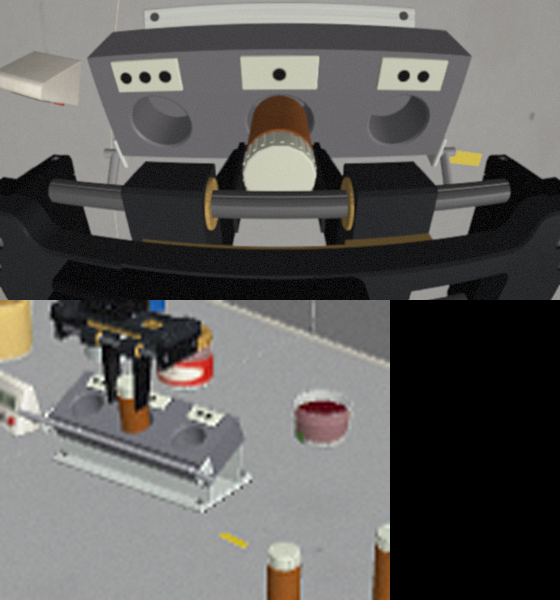

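The tube now leans towards the robot in its pocket, with the cap at (280,168) and the foot in the mouth. Next I push it down along the pocket axis.

Request:
arm_command:
  targets:
    - [0,0,2,0,0.2]
    - [1,0,5,0,0.2]
    - [2.5,0,9,0,0.2]
    - [4,0,13,0,0.2]
    - [5.5,0,16,0,0.2]

```text
t: 7.65
eef_pos: [582.2, 188.0, 92.9]
tcp_rot: [-3.141, -0.012, 0.151]
ft_force: [9.4, 1.0, 15.0]
opening: 0.377
grip_force: 30.0
```

Request:
arm_command:
  targets:
    - [1,0,2,0,0.2]
    - [2,0,4,0,0.2]
    - [2.5,0,5,0,0.2]
    - [2.5,0,5,0,0.2]

```text
t: 8.05
eef_pos: [582.8, 188.1, 88.3]
tcp_rot: [-3.141, -0.008, 0.151]
ft_force: [-1.4, -0.8, 24.1]
opening: 0.372
grip_force: 30.0
```

```bash
python3 - <<'E'
from h import *
plan((590.5,189,80),60.6)
E
```

```text
hover at [582.8 188.1  88.3] yaw 8.65 t 8.05 F [-1.4 -0.8 24.1] -> tool [  8.4   0.3 -93.2]
A at [582.8 188.1  88.3] yaw 8.65 t 8.05 F [-1.4 -0.8 24.1] -> tool [  7.9   0.3 -23. ]
B at [582.8 188.1  88.3] yaw 8.65 t 8.05 F [-1.4 -0.8 24.1] -> tool [-11.2   0.3 -17.5]
C at [582.8 188.1  88.3] yaw 8.65 t 8.05 F [-1.4 -0.8 24.1] -> tool [-2.7  0.3  2.8]
```

Request:
arm_command:
  targets:
    - [-2,0,0.5,0,0.2]
    - [-4,0,1,0,0.2]
    - [-5,0,2,0,0.2]
    - [-5,0,3,0,0.2]
    - [-5,0,3,0,0.2]

```text
t: 8.55
eef_pos: [578.0, 187.4, 85.4]
tcp_rot: [-3.142, -0.008, 0.151]
ft_force: [-0.3, -1.2, 25.2]
opening: 0.372
grip_force: 30.0
```

```bash
python3 - <<'E'
from h import *
plan((590.5,189,80),60.6)
E
```

```text
hover at [578.  187.4  85.4] yaw 8.66 t 8.55 F [-0.3 -1.2 25.2] -> tool [ 13.4   0.3 -96.1]
A at [578.  187.4  85.4] yaw 8.66 t 8.55 F [-0.3 -1.2 25.2] -> tool [ 12.8   0.3 -25.9]
B at [578.  187.4  85.4] yaw 8.66 t 8.55 F [-0.3 -1.2 25.2] -> tool [ -6.2   0.3 -20.4]
C at [578.  187.4  85.4] yaw 8.66 t 8.55 F [-0.3 -1.2 25.2] -> tool [ 2.2  0.3 -0.1]
```

Request:
arm_command:
  targets:
    - [2,0,0,0,0.6]
    - [2,0,0,0,0.6]
    - [2,0,-1,0,0.6]
    - [2,0,-1,0,0.6]
    - [2,0,-1,0,0.6]

```text
t: 9.05
eef_pos: [577.3, 187.3, 82.6]
tcp_rot: [3.141, 0.001, 0.151]
ft_force: [-0.6, -0.1, 0.6]
opening: 0.6
grip_force: 0.0
```

Request:
arm_command:
  targets:
    - [2,0,-40,0,0.6]
    - [-20,0,-80,0,0.6]
    - [-60,0,-110,0,0.6]
    - [-90,0,-110,0,0.6]
    - [-90,0,-110,0,0.6]

```text
t: 9.55
eef_pos: [485.6, 173.5, 193.9]
tcp_rot: [3.142, -0.0, 0.151]
ft_force: [0.3, -0.5, -0.1]
opening: 0.601
grip_force: 0.0
```

```bash
python3 - <<'E'
from h import *
s=env.state();c=env.read_camera("wrist")
caps(c,s,(80+36*.9205,));print("expected cap top centre", (np.array([590.5,189,80])+36*np.array([-.3907*.988,-.3907*.153,.9205])).round(1))
print(s["eef_pos"],wpix(c,s,np.array([590.5,189,80])+36*np.array([-.3907*.988,-.3907*.153,.9205])))
go([483,-160.5,220])
E
```

```text
[529.1  44.7] [520, 31, 20, 29, 291] [[692.7, -36.1, 113.1]]
[279.8  47.9] [253, 36, 54, 25, 1248] [[620.1, 194.3, 113.1]]
[184.9  52.5] [159, 39, 51, 28, 965] [[608.8, 267.7, 113.1]]
[375.2  52. ] [351, 39, 50, 28, 1019] [[631.8, 120.5, 113.1]]
[85.2 89. ] [41, 77, 75, 36, 1236] [[575.5, 356.5, 113.1]]
[280.1 106.3] [258, 85, 45, 44, 1519] [[574.4, 187.1, 113.1]]
[546.8 253.5] [538, 241, 18, 27, 350] [[490.7, -122.9, 113.1]]
expected cap top centre [576.6 186.8 113.1]
[485.61904109 173.52244345 193.90552441] [280.93192468 103.51805953]
at [487.6 173.8 193.6] yaw 8.66 t 9.6 F [ 0.9  0.2 -0.3] -> tool [-54.8 329.8 -26.4]
```

The short tube's cap is at (280,106), within 2 mm of the expected seated position. Next is the middle tube.

Request:
arm_command:
  targets:
    - [-10,50,0,0,1]
    - [-20,100,0,0,1]
    - [-30,150,0,0,1]
    - [-38,200,0,0,1]
    - [-46,250,0,0,1]

```text
t: 10.1
eef_pos: [481.2, -78.4, 192.5]
tcp_rot: [3.142, 0.0, 0.151]
ft_force: [0.6, 1.1, 0.2]
opening: 0.963
grip_force: 0.0
```

Request:
arm_command:
  targets:
    - [-5,40,0,0,1]
    - [-8,80,0,0,1]
    - [-8,80,0,0,1]
    - [-8,80,0,0,1]

```text
t: 10.5
eef_pos: [485.1, -157.2, 192.1]
tcp_rot: [-3.141, 0.001, 0.149]
ft_force: [0.4, 0.7, 0.1]
opening: 1.0
grip_force: 0.0
```

```bash
python3 - <<'E'
from h import *
s=env.state();c=env.read_camera("wrist")
caps(c,s,(84,100));go([483,-160.5,51])
E
```

```text
[35.9 32.8] [19, 20, 32, 27, 328] [[640.3, 125.6, 84.0], [635.5, 110.0, 100.0]]
[388.3 129.6] [370, 109, 38, 42, 1205] [[572.8, -240.0, 84.0], [571.8, -234.6, 100.0]]
[282.4 214.5] [264, 196, 38, 38, 1107] [[482.7, -159.6, 84.0], [486.9, -158.8, 100.0]]
at [ 484.9 -156.3  192.3] yaw 8.61 t 10.55 F [0.1 1.  0.8] -> tool [ -2.4   4.  141.3]
```

Request:
arm_command:
  targets:
    - [-2,3,45,0,1]
    - [-2,3,90,0,1]
    - [-2,3,125,0,0.8]
    - [-2,3,140,0,0.5]
    - [-2,3,141,0,0.2]

```text
t: 11.05
eef_pos: [482.6, -158.0, 50.0]
tcp_rot: [-3.139, 0.003, 0.153]
ft_force: [0.1, -0.1, 1.3]
opening: 0.807
grip_force: 0.0
```

Request:
arm_command:
  targets:
    - [0,0,0,0,0.2]
    - [0,0,0,0,0.2]
    - [0,0,0,0,0.2]
    - [0,0,0,0,0.2]
    - [0,0,0,0,0.2]

```text
t: 11.55
eef_pos: [483.3, -159.7, 52.4]
tcp_rot: [3.141, -0.001, 0.151]
ft_force: [-0.4, 0.4, 0.6]
opening: 0.384
grip_force: 0.2
```

Request:
arm_command:
  targets:
    - [0,0,0,0,0.2]
    - [0,0,0,0,0.2]

```text
t: 11.75
eef_pos: [483.4, -159.7, 52.3]
tcp_rot: [3.141, -0.001, 0.151]
ft_force: [-0.5, 0.9, 5.1]
opening: 0.376
grip_force: 30.0
```

Request:
arm_command:
  targets:
    - [0,0,-50,0,0.2]
    - [0,0,-100,0,0.2]
    - [20,-35,-140,0,0.2]
    - [40,-80,-140,0,0.2]
    - [65,-120,-140,0,0.2]

```text
t: 12.25
eef_pos: [529.1, -31.3, 193.6]
tcp_rot: [3.141, -0.003, 0.149]
ft_force: [1.1, -0.6, -1.3]
opening: 0.376
grip_force: 30.0
```

Request:
arm_command:
  targets:
    - [25,-40,0,0,0.2]
    - [50,-80,0,0,0.2]
    - [75,-115,0,0,0.2]
    - [93,-129,0,0,0.2]
    - [93,-129,0,0,0.2]

```text
t: 12.75
eef_pos: [602.3, 111.3, 191.2]
tcp_rot: [-3.142, 0.0, 0.154]
ft_force: [-0.1, -0.5, -0.9]
opening: 0.375
grip_force: 30.0
```

Request:
arm_command:
  targets:
    - [0,0,0,0,0.2]
    - [0,0,0,0,0.2]

```text
t: 12.95
eef_pos: [600.8, 108.2, 191.7]
tcp_rot: [3.141, 0.001, 0.15]
ft_force: [-0.1, 0.3, -0.9]
opening: 0.373
grip_force: 30.0
```

```bash
python3 - <<'E'
from h import *
plan((602.8,110,80),71.3)
s=env.state();c=env.read_camera("wrist")
print(s['grip_force']);caps(c,s,(205,95))
E
```

```text
hover at [600.8 108.2 191.7] yaw 8.6 t 12.95 F [-0.1  0.3 -0.9] -> tool [ 2.2 -1.5 -0.6]
A at [600.8 108.2 191.7] yaw 8.6 t 12.95 F [-0.1  0.3 -0.9] -> tool [ 2.3 -1.5 69.6]
B at [600.8 108.2 191.7] yaw 8.6 t 12.95 F [-0.1  0.3 -0.9] -> tool [-20.9  -1.4  76.1]
C at [600.8 108.2 191.7] yaw 8.6 t 12.95 F [-0.1  0.3 -0.9] -> tool [-12.3  -1.5  96.4]
29.98250126838684
[487.8 108.3] [476, 92, 25, 35, 545] [[707.2, 9.2, 205.0], [731.9, -68.5, 95.0]]
[183.3 174.5] [157, 163, 52, 24, 1010] [[643.7, 164.0, 205.0], [623.7, 194.8, 95.0]]
[277.2 172.6] [251, 162, 54, 23, 1037] [[651.0, 117.6, 205.0], [636.2, 116.0, 95.0]]
[103.4 177.7] [80, 167, 46, 22, 636] [[636.6, 210.2, 205.0], [611.6, 273.5, 95.0]]
[ 40.1 184.9] [0, 168, 67, 32, 1069] [[627.2, 257.5, 205.0], [595.6, 354.0, 95.0]]
[183.5 236.3] [163, 219, 41, 34, 1053] [[611.2, 161.3, 205.0], [568.5, 190.4, 95.0]]
[279.6 274.3] [244, 254, 72, 37, 2178] [[597.9, 108.4, 205.0], [545.7, 100.2, 95.0]]
```

Request:
arm_command:
  targets:
    - [2.5,-1.5,30,0,0.2]
    - [2.5,-1.5,52,0,0.2]
    - [2.5,-1.5,60,0,0.2]
    - [2.5,-1.5,65,0,0.2]
    - [2.5,-1.5,69,0,0.2]

```text
t: 13.5
eef_pos: [604.0, 110.6, 123.4]
tcp_rot: [3.141, -0.001, 0.15]
ft_force: [0.1, -0.5, -0.2]
opening: 0.374
grip_force: 30.0
```

Request:
arm_command:
  targets:
    - [0,0,0,0,0.2]
    - [0,0,0,0,0.2]

```text
t: 13.7
eef_pos: [603.9, 110.9, 123.6]
tcp_rot: [3.141, -0.001, 0.151]
ft_force: [-0.1, -0.4, -0.2]
opening: 0.376
grip_force: 30.0
```

```bash
python3 -c "
from h import *
plan((602.8,110,80),71.3)"
```

```text
hover at [603.9 110.9 123.6] yaw 8.64 t 13.7 F [-0.1 -0.4 -0.2] -> tool [ -1.2   0.7 -68.7]
A at [603.9 110.9 123.6] yaw 8.64 t 13.7 F [-0.1 -0.4 -0.2] -> tool [-1.2  0.7  1.5]
B at [603.9 110.9 123.6] yaw 8.64 t 13.7 F [-0.1 -0.4 -0.2] -> tool [-24.4   0.7   8. ]
C at [603.9 110.9 123.6] yaw 8.64 t 13.7 F [-0.1 -0.4 -0.2] -> tool [-15.8   0.7  28.3]
```

Same tilt move as before, slightly further and with the lean completed before the push.

Request:
arm_command:
  targets:
    - [-1,0.5,2,0,0.2]
    - [-4,0.5,3,0,0.2]
    - [-7,0.5,4,0,0.2]
    - [-10,0.5,5,0,0.2]
    - [-13,0.5,5.5,0,0.2]

```text
t: 14.2
eef_pos: [594.6, 108.7, 120.3]
tcp_rot: [3.141, -0.011, 0.151]
ft_force: [8.3, 1.2, 13.5]
opening: 0.373
grip_force: 30.0
```

Request:
arm_command:
  targets:
    - [-3,0,0.5,0,0.2]
    - [-6,0,1,0,0.2]
    - [-9,0,2,0,0.2]
    - [-12,0,2.5,0,0.2]
    - [-13,0,2.5,0,0.2]

```text
t: 14.7
eef_pos: [580.4, 106.7, 117.0]
tcp_rot: [3.141, -0.008, 0.151]
ft_force: [6.1, 0.5, 8.6]
opening: 0.375
grip_force: 30.0
```

```bash
python3 -c "
from h import *
plan((602.8,110,80),71.3)"
```

```text
hover at [580.4 106.7 117. ] yaw 8.65 t 14.7 F [6.1 0.5 8.6] -> tool [ 23.2   0.1 -75.2]
A at [580.4 106.7 117. ] yaw 8.65 t 14.7 F [6.1 0.5 8.6] -> tool [22.7  0.1 -5. ]
B at [580.4 106.7 117. ] yaw 8.65 t 14.7 F [6.1 0.5 8.6] -> tool [-0.6  0.1  1.4]
C at [580.4 106.7 117. ] yaw 8.65 t 14.7 F [6.1 0.5 8.6] -> tool [ 7.9  0.1 21.7]
```

Request:
arm_command:
  targets:
    - [1.5,0,4,0,0.2]
    - [3,0,8,0,0.2]
    - [4.5,0,12,0,0.2]
    - [6,0,16,0,0.2]
    - [7,0,19,0,0.2]

```text
t: 15.2
eef_pos: [587.3, 107.7, 97.4]
tcp_rot: [3.141, -0.007, 0.151]
ft_force: [5.8, 0.8, 7.8]
opening: 0.372
grip_force: 30.0
```

Request:
arm_command:
  targets:
    - [0,0,1,0,0.2]
    - [0,0,2,0,0.2]
    - [0,0,2,0,0.2]

```text
t: 15.5
eef_pos: [586.4, 107.6, 96.1]
tcp_rot: [3.141, -0.005, 0.151]
ft_force: [-0.5, 0.4, 14.7]
opening: 0.373
grip_force: 30.0
```

```bash
python3 -c "
from h import *
plan((602.8,110,80),71.3)"
```

```text
hover at [586.4 107.6  96.1] yaw 8.65 t 15.5 F [-0.5  0.4 14.7] -> tool [ 17.1   0.2 -96.2]
A at [586.4 107.6  96.1] yaw 8.65 t 15.5 F [-0.5  0.4 14.7] -> tool [ 16.7   0.1 -26. ]
B at [586.4 107.6  96.1] yaw 8.65 t 15.5 F [-0.5  0.4 14.7] -> tool [ -6.5   0.2 -19.6]
C at [586.4 107.6  96.1] yaw 8.65 t 15.5 F [-0.5  0.4 14.7] -> tool [2.  0.1 0.7]
```

Request:
arm_command:
  targets:
    - [0,0,1,0,0.2]
    - [0,0,2,0,0.2]
    - [0,0,2,0,0.2]

```text
t: 15.8
eef_pos: [585.9, 107.6, 95.0]
tcp_rot: [3.141, -0.004, 0.151]
ft_force: [-7.6, -1.5, 27.2]
opening: 0.369
grip_force: 30.0
```

Request:
arm_command:
  targets:
    - [2,0,0,0,0.6]
    - [2,0,0,0,0.6]
    - [2,0,-1,0,0.6]
    - [2,0,-1,0,0.6]
    - [2,0,-1,0,0.6]

```text
t: 16.3
eef_pos: [586.8, 107.9, 92.7]
tcp_rot: [3.142, 0.0, 0.151]
ft_force: [-0.4, -0.4, 0.3]
opening: 0.596
grip_force: 0.0
```

Request:
arm_command:
  targets:
    - [2,0,-40,0,0.6]
    - [-20,0,-80,0,0.6]
    - [-50,0,-100,0,0.6]
    - [-70,0,-100,0,0.6]
    - [-70,0,-100,0,0.6]

```text
t: 16.8
eef_pos: [516.0, 97.2, 193.7]
tcp_rot: [3.141, -0.0, 0.151]
ft_force: [0.7, 0.8, 0.1]
opening: 0.602
grip_force: 0.0
```

```bash
python3 - <<'E'
from h import *
s=env.state();c=env.read_camera("wrist")
for P,h in(((590.5,189,80),36),((602.8,110,80),50)):
    p=np.array(P)+h*np.array([-.3907*.988,-.3907*.153,.9205]);print(p.round(1),wpix(c,s,p).round(1))
caps(c,s,(113,126));go([572,-235.5,220])
E
```

```text
[576.6 186.8 113.1] [179.  130.3]
[583.5 107.  126. ] [280.9 134.5]
[486.6  45.5] [475, 29, 25, 32, 376] [[701.2, -59.4, 113.0], [695.3, -50.7, 126.0]]
[279.8  68.9] [253, 57, 54, 25, 1164] [[633.8, 115.4, 113.0], [631.3, 115.1, 126.0]]
[184.1  73.4] [158, 60, 52, 28, 1115] [[622.2, 189.1, 113.0], [620.3, 185.0, 126.0]]
[102.3  83.7] [80, 70, 44, 28, 719] [[610.8, 262.6, 113.0], [609.5, 254.7, 126.0]]
[ 37.1 115.4] [0, 102, 64, 32, 984] [[581.3, 336.1, 113.0], [581.6, 324.3, 126.0]]
[180.  132.6] [159, 113, 43, 41, 1352] [[574.8, 185.9, 113.0], [575.4, 181.9, 126.0]]
[280.1 137.5] [257, 116, 47, 44, 1632] [[580.9, 107.1, 113.0], [581.3, 107.2, 126.0]]
at [517.3  97.3 193.4] yaw 8.64 t 16.85 F [0.2 0.4 1. ] -> tool [  4.1 337.3 -26.6]
```

Both tubes are seated, with caps within about 2 mm of expected. Now the tall tube.

Request:
arm_command:
  targets:
    - [0,50,0,0,1]
    - [0,100,0,0,1]
    - [0,150,0,0,1]
    - [2,200,0,0,1]
    - [4,250,0,0,1]

```text
t: 17.35
eef_pos: [560.1, -151.5, 192.2]
tcp_rot: [-3.141, 0.0, 0.151]
ft_force: [-0.3, 1.9, -0.8]
opening: 0.96
grip_force: 0.0
```

Request:
arm_command:
  targets:
    - [0,50,0,0,1]
    - [0,88,0,0,1]
    - [0,88,0,0,1]
    - [0,88,0,0,1]

```text
t: 17.75
eef_pos: [572.7, -236.9, 191.7]
tcp_rot: [-3.141, 0.001, 0.149]
ft_force: [0.2, -0.4, -0.3]
opening: 1.004
grip_force: 0.0
```

```bash
python3 - <<'E'
from h import *
s=env.state();c=env.read_camera("wrist")
caps(c,s,(100,));go([572,-235.5,63])
E
```

```text
[210.8  26. ] [174, 9, 58, 35, 835] [[722.8, -157.3, 100.0]]
[490.6 141.2] [457, 118, 60, 47, 324] [[673.1, -419.3, 100.0]]
[277.8 216.9] [258, 198, 41, 39, 1264] [[572.0, -234.9, 100.0]]
at [ 572.6 -235.9  192. ] yaw 8.63 t 17.8 F [-0.4  0.4 -0.4] -> tool [ -0.4  -0.4 129. ]
```

Request:
arm_command:
  targets:
    - [0,-1,45,0,1]
    - [0,-1,90,0,1]
    - [0,-1,120,0,0.8]
    - [0,-1,129,0,0.5]
    - [0,-1,129,0,0.2]

```text
t: 18.3
eef_pos: [572.4, -234.0, 63.3]
tcp_rot: [-3.141, 0.001, 0.152]
ft_force: [-0.1, 0.4, -0.0]
opening: 0.804
grip_force: 0.0
```

Request:
arm_command:
  targets:
    - [0,0,0,0,0.2]
    - [0,0,0,0,0.2]
    - [0,0,0,0,0.2]
    - [0,0,0,0,0.2]
    - [0,0,0,0,0.2]

```text
t: 18.8
eef_pos: [572.4, -235.3, 64.4]
tcp_rot: [3.141, -0.001, 0.151]
ft_force: [-0.9, -0.9, 0.6]
opening: 0.382
grip_force: 0.2
```

Request:
arm_command:
  targets:
    - [0,0,0,0,0.2]
    - [0,0,0,0,0.2]

```text
t: 19.0
eef_pos: [572.5, -235.3, 64.3]
tcp_rot: [3.141, -0.001, 0.151]
ft_force: [-0.4, 0.8, 5.9]
opening: 0.378
grip_force: 30.0
```

Request:
arm_command:
  targets:
    - [0,0,-50,0,0.2]
    - [0,0,-100,0,0.2]
    - [0,0,-145,0,0.2]
    - [8,-45,-165,0,0.2]
    - [16,-95,-165,0,0.2]

```text
t: 19.5
eef_pos: [574.7, -139.8, 232.0]
tcp_rot: [3.139, -0.005, 0.148]
ft_force: [0.6, -0.3, -1.3]
opening: 0.372
grip_force: 30.0
```

Request:
arm_command:
  targets:
    - [8,-50,0,0,0.2]
    - [16,-100,0,0,0.2]
    - [24,-150,0,0,0.2]
    - [32,-200,0,0,0.2]
    - [40,-250,0,0,0.2]

```text
t: 20.0
eef_pos: [575.4, 112.5, 228.8]
tcp_rot: [3.141, 0.0, 0.151]
ft_force: [1.0, -0.6, 0.1]
opening: 0.372
grip_force: 30.0
```

Request:
arm_command:
  targets:
    - [8,-50,0,0,0.2]
    - [16,-100,0,0,0.2]
    - [26,-145,0,0,0.2]
    - [26,-151,0,0,0.2]
    - [26,-151,20,0,0.2]

```text
t: 20.5
eef_pos: [579.2, 265.8, 210.2]
tcp_rot: [-3.141, -0.003, 0.154]
ft_force: [0.0, -0.3, -0.6]
opening: 0.372
grip_force: 30.0
```

Request:
arm_command:
  targets:
    - [0,0,0,0,0.2]
    - [0,0,0,0,0.2]
    - [0,0,0,0,0.2]

```text
t: 20.8
eef_pos: [579.2, 263.2, 209.6]
tcp_rot: [-3.142, -0.001, 0.15]
ft_force: [0.4, 0.6, 0.5]
opening: 0.376
grip_force: 30.0
```

```bash
python3 - <<'E'
from h import *
plan((578.2,268,80),83.3)
s=env.state();c=env.read_camera("wrist")
print(s['grip_force']);caps(c,s,(221,95))
E
```

```text
hover at [579.2 263.2 209.6] yaw 8.59 t 20.8 F [0.4 0.6 0.5] -> tool [-0.2 -4.9  5.3]
A at [579.2 263.2 209.6] yaw 8.59 t 20.8 F [0.4 0.6 0.5] -> tool [-0.3 -4.9 75.5]
B at [579.2 263.2 209.6] yaw 8.59 t 20.8 F [0.4 0.6 0.5] -> tool [-28.2  -4.8  82.9]
C at [579.2 263.2 209.6] yaw 8.59 t 20.8 F [0.4 0.6 0.5] -> tool [-19.6  -4.9 103.2]
29.99401330947876
[214.7 131.2] [199, 0, 38, 262, 719] [[645.2, 305.9, 221.0], [641.2, 330.5, 95.0]]
[55.1 69.7] [36, 41, 29, 53, 241] [[673.8, 407.7, 221.0], [692.5, 513.2, 95.0]]
[554.4 124.3] [548, 111, 12, 29, 228] [[693.1, 104.3, 221.0], [727.1, -31.2, 95.0]]
[147.4 178.5] [104, 160, 78, 37, 1198] [[617.2, 339.2, 221.0], [590.9, 390.2, 95.0]]
[273.7 172.7] [249, 163, 50, 22, 827] [[628.9, 274.2, 221.0], [611.8, 273.7, 95.0]]
[362.4 173.9] [339, 163, 49, 22, 906] [[635.4, 230.3, 221.0], [623.5, 194.9, 95.0]]
[440.7 175.7] [420, 166, 43, 21, 631] [[642.4, 186.1, 221.0], [636.1, 115.6, 95.0]]
[363.6 232.6] [344, 218, 39, 31, 889] [[605.1, 223.1, 221.0], [569.2, 181.9, 95.0]]
[447.6 241.1] [432, 227, 32, 29, 675] [[607.0, 170.9, 221.0], [572.7, 88.4, 95.0]]
[279.8 275.7] [243, 257, 74, 34, 2018] [[574.5, 263.0, 221.0], [514.4, 253.6, 95.0]]
```

Request:
arm_command:
  targets:
    - [0,-5,10,0,0.2]
    - [0,-5,45,0,0.2]
    - [0,-5,62,0,0.2]
    - [0,-5,70,0,0.2]
    - [0,-5,75,0,0.2]

```text
t: 21.35
eef_pos: [578.1, 268.7, 133.3]
tcp_rot: [3.141, 0.0, 0.151]
ft_force: [-0.7, -0.5, -0.5]
opening: 0.375
grip_force: 30.0
```

Request:
arm_command:
  targets:
    - [0,0,0,0,0.2]
    - [0,0,0,0,0.2]

```text
t: 21.55
eef_pos: [578.4, 268.8, 134.7]
tcp_rot: [-3.141, -0.001, 0.151]
ft_force: [0.1, -0.2, -0.5]
opening: 0.375
grip_force: 30.0
```

```bash
python3 -c "
from h import *
plan((578.2,268,80),83.3)"
```

```text
hover at [578.4 268.8 134.7] yaw 8.64 t 21.55 F [ 0.1 -0.2 -0.5] -> tool [ -0.3   0.8 -69.6]
A at [578.4 268.8 134.7] yaw 8.64 t 21.55 F [ 0.1 -0.2 -0.5] -> tool [-0.4  0.8  0.6]
B at [578.4 268.8 134.7] yaw 8.64 t 21.55 F [ 0.1 -0.2 -0.5] -> tool [-28.2   0.8   8. ]
C at [578.4 268.8 134.7] yaw 8.64 t 21.55 F [ 0.1 -0.2 -0.5] -> tool [-19.7   0.8  28.3]
```

Request:
arm_command:
  targets:
    - [-1,0.5,1.5,0,0.2]
    - [-4,0.5,2.5,0,0.2]
    - [-8,0.5,3.5,0,0.2]
    - [-11,0.5,4.5,0,0.2]
    - [-15,0.5,5,0,0.2]

```text
t: 22.05
eef_pos: [566.4, 266.5, 131.7]
tcp_rot: [-3.141, -0.01, 0.151]
ft_force: [7.3, 0.7, 11.7]
opening: 0.374
grip_force: 30.0
```

Request:
arm_command:
  targets:
    - [-3,0,0.5,0,0.2]
    - [-6,0,1,0,0.2]
    - [-10,0,2,0,0.2]
    - [-14,0,3,0,0.2]
    - [-15,0,3,0,0.2]

```text
t: 22.55
eef_pos: [549.9, 264.0, 127.6]
tcp_rot: [-3.141, -0.006, 0.151]
ft_force: [3.3, 0.8, 5.3]
opening: 0.376
grip_force: 30.0
```

```bash
python3 -c "
from h import *
plan((578.2,268,80),83.3)"
```

```text
hover at [549.9 264.  127.6] yaw 8.64 t 22.55 F [3.3 0.8 5.3] -> tool [ 29.    0.3 -76.5]
A at [549.9 264.  127.6] yaw 8.64 t 22.55 F [3.3 0.8 5.3] -> tool [28.6  0.3 -6.3]
B at [549.9 264.  127.6] yaw 8.64 t 22.55 F [3.3 0.8 5.3] -> tool [0.7 0.4 1. ]
C at [549.9 264.  127.6] yaw 8.64 t 22.55 F [3.3 0.8 5.3] -> tool [ 9.2  0.4 21.3]
```

Request:
arm_command:
  targets:
    - [1.5,0,4,0,0.2]
    - [3,0,8,0,0.2]
    - [4.5,0,12,0,0.2]
    - [6,0,16,0,0.2]
    - [7.5,0,19,0,0.2]

```text
t: 23.05
eef_pos: [557.5, 265.2, 108.2]
tcp_rot: [-3.141, -0.005, 0.151]
ft_force: [3.5, 0.5, 4.5]
opening: 0.372
grip_force: 30.0
```

Request:
arm_command:
  targets:
    - [0,0,1,0,0.2]
    - [0,0,2,0,0.2]
    - [0,0,3,0,0.2]
    - [0,0,4,0,0.2]

```text
t: 23.45
eef_pos: [556.5, 265.2, 106.1]
tcp_rot: [-3.141, -0.004, 0.151]
ft_force: [-8.9, -2.2, 28.8]
opening: 0.371
grip_force: 30.0
```

```bash
python3 -c "
from h import *
plan((578.2,268,80),83.3)"
```

```text
hover at [556.5 265.2 106.1] yaw 8.65 t 23.45 F [-8.9 -2.2 28.8] -> tool [ 22.2   0.4 -98.1]
A at [556.5 265.2 106.1] yaw 8.65 t 23.45 F [-8.9 -2.2 28.8] -> tool [ 22.    0.5 -27.9]
B at [556.5 265.2 106.1] yaw 8.65 t 23.45 F [-8.9 -2.2 28.8] -> tool [ -5.9   0.5 -20.6]
C at [556.5 265.2 106.1] yaw 8.65 t 23.45 F [-8.9 -2.2 28.8] -> tool [ 2.6  0.5 -0.3]
```

Request:
arm_command:
  targets:
    - [2,0,0,0,0.6]
    - [2,0,0,0,0.6]
    - [2,0,-1,0,0.6]
    - [2,0,-1,0,0.6]
    - [2,0,-1,0,0.6]

```text
t: 23.95
eef_pos: [557.7, 265.1, 103.7]
tcp_rot: [3.141, 0.0, 0.151]
ft_force: [0.3, 0.4, -0.7]
opening: 0.596
grip_force: 0.0
```

Request:
arm_command:
  targets:
    - [2,0,-40,0,0.6]
    - [-10,20,-80,0,0.6]
    - [-40,50,-100,0,0.4]
    - [-70,79,-100,0,0]
    - [-70,79,-100,0,0]

```text
t: 24.45
eef_pos: [498.0, 174.0, 204.7]
tcp_rot: [3.141, 0.001, 0.149]
ft_force: [0.6, 0.0, 0.2]
opening: 0.403
grip_force: 0.0
```

Request:
arm_command:
  targets:
    - [0,0,0,0,0]
    - [0,0,0,0,0]

```text
t: 24.65
eef_pos: [501.1, 176.9, 203.8]
tcp_rot: [-3.142, -0.0, 0.151]
ft_force: [-0.2, -0.4, 0.1]
opening: 0.237
grip_force: 0.0
```

```bash
python3 - <<'E'
from h import *
s=env.state();c=env.read_camera("wrist")
for P,h in(((590.5,189,80),36),((602.8,110,80),50),((578.2,268,80),66)):
    p=np.array(P)+h*np.array([-.3907*.988,-.3907*.153,.9205]);print(p.round(1),wpix(c,s,p).round(1))
caps(c,s,(113,));go([590.5,189,80])
M=np.array([590.5,189,80]);e=np.array([.988,.153,0]);ey=np.array([-.153,.988,0]);S,C=.3907,.9205
for y in(-60,0,60):
  for a in(0,.15,.6):
    t=np.arctan2(36,-22)-a;x=-40+42.2*np.cos(t);z=-10+42.2*np.sin(t)
    p=M+e*(x*C-z*S)+ey*y+np.array([0,0,x*S+z*C]);print(y,a,p.round(1),wpix(c,s,p).round())
cv2.imwrite("pics/w4.png",c["frame"][:,:,::-1])
E
```

```text
[576.6 186.8 113.1] [282.1 124.2]
[583.5 107.  126. ] [384.6 133.6]
[552.7 264.1 140.8] [173.8 142.9]
[525.5  56.8] [517, 42, 19, 29, 264] [[698.2, -37.3, 113.0]]
[280.9  68.7] [255, 57, 52, 25, 1151] [[621.0, 194.6, 113.0]]
[188.6  72.9] [163, 60, 51, 27, 908] [[609.4, 268.3, 113.0]]
[373.2  72.4] [349, 60, 50, 26, 950] [[632.4, 120.6, 113.0]]
[ 89.8 103.9] [47, 92, 73, 34, 1146] [[578.4, 359.5, 113.0]]
[281.2 127.4] [260, 108, 43, 40, 1367] [[574.0, 187.1, 113.0]]
[382.4 137.1] [363, 118, 40, 40, 1271] [[580.9, 104.0, 113.0]]
[174.6 146.8] [152, 127, 46, 42, 1524] [[547.3, 272.0, 113.0]]
at [501.  177.1 203.6] yaw 8.67 t 24.7 F [-0.7  0.2 -0.4] -> tool [ 90.2   1.7 123.6]
-60 0 [533.2 119.4  79.7] [346. 183.]
-60 0.15 [537.3 120.1  84.6] [348. 180.]
-60 0.6 [552.9 122.5  94.8] [351. 164.]
0 0 [524.1 178.7  79.7] [282. 183.]
0 0.15 [528.1 179.3  84.6] [282. 179.]
0 0.6 [543.7 181.8  94.8] [282. 163.]
60 0 [514.9 238.   79.7] [217. 184.]
60 0.15 [518.9 238.6  84.6] [216. 180.]
60 0.6 [534.5 241.   94.8] [213. 164.]
```

View pics/w4.png

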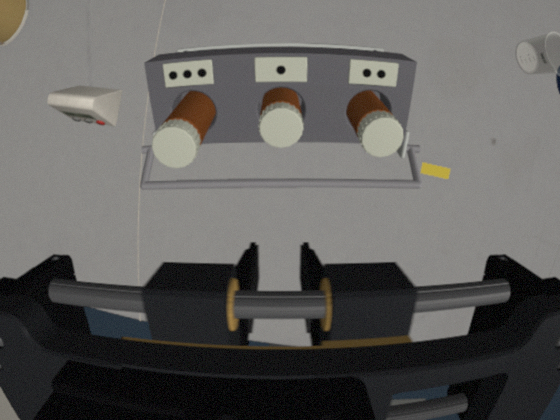

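The view shows caps at (281,127), (382,137) and (175,147), all seated, and the bar low at row 183. Next I lower the closed fingers on the robot's side of the bar.

Request:
arm_command:
  targets:
    - [-6,2,30,0,0]
    - [-6,2,75,0,0]
    - [-6,2,115,0,0]
    - [-6,2,136,0,0]
    - [-6,2,136,0,0]

```text
t: 25.2
eef_pos: [493.8, 173.9, 64.8]
tcp_rot: [3.141, 0.006, 0.152]
ft_force: [-0.6, -0.1, 0.1]
opening: 0.005
grip_force: 0.0
```

Request:
arm_command:
  targets:
    - [5,0,0,0,0]
    - [9,0,0,0,0]
    - [12,0,-1,0,0]
    - [15,0,-2,0,0]
    - [18,0,-4,0,0]

```text
t: 25.7
eef_pos: [511.7, 176.2, 72.3]
tcp_rot: [3.141, 0.003, 0.151]
ft_force: [-9.7, -1.1, 6.2]
opening: 0.003
grip_force: 5.1
```

```bash
python3 -c "
from h import *
go([590.5,189,80])"
```

```text
at [511.7 176.2  72.3] yaw 8.64 t 25.7 F [-9.7 -1.1  6.2] -> tool [79.8 -0.8 -7.9]
```

Request:
arm_command:
  targets:
    - [3,0,-3,0,0]
    - [6,0,-5,0,0]
    - [9,0,-7,0,0]
    - [12,0,-9,0,0]
    - [14,0,-10,0,0]

```text
t: 26.2
eef_pos: [527.0, 178.5, 82.3]
tcp_rot: [3.142, -0.001, 0.151]
ft_force: [-1.9, -0.5, 1.4]
opening: 0.007
grip_force: 1.1
```

Request:
arm_command:
  targets:
    - [2,0,-1,0,0]
    - [4,0,-2,0,0]
    - [5,0,-2,0,0]

```text
t: 26.5
eef_pos: [528.9, 178.7, 83.0]
tcp_rot: [3.141, 0.007, 0.151]
ft_force: [-14.5, -2.4, 2.9]
opening: 0.005
grip_force: 7.5
```

```bash
python3 -c "
from h import *
go([590.5,189,80])"
```

```text
at [528.9 178.7  83. ] yaw 8.65 t 26.5 F [-14.5  -2.4   2.9] -> tool [62.5 -0.9  2.6]
```

Request:
arm_command:
  targets:
    - [1,0,0,0,0]
    - [2,0,0,0,0]
    - [2,0,0,0,0]

```text
t: 26.8
eef_pos: [529.0, 178.8, 82.9]
tcp_rot: [3.141, 0.011, 0.151]
ft_force: [-21.0, -3.1, 8.1]
opening: 0.007
grip_force: 10.4
```

Request:
arm_command:
  targets:
    - [-10,0,0,0,0]
    - [-25,0,0,0,0]
    - [-35,0,-40,0,0]
    - [-35,0,-80,0,0]
    - [-35,0,-120,0,0]

```text
t: 27.3
eef_pos: [498.9, 174.2, 205.5]
tcp_rot: [3.142, -0.001, 0.151]
ft_force: [-0.2, 0.4, 0.1]
opening: 0.004
grip_force: 0.0
```

Request:
arm_command:
  targets:
    - [0,0,0,0,0]
    - [0,0,0,0,0]

```text
t: 27.5
eef_pos: [499.2, 174.3, 204.4]
tcp_rot: [-3.142, -0.003, 0.151]
ft_force: [-0.1, -0.7, -1.6]
opening: 0.007
grip_force: 0.0
```

```bash
python3 - <<'E'
from h import *
s=env.state();c=env.read_camera("wrist");go([590.5,189,80])
M=np.array([590.5,189,80]);e=np.array([.988,.153,0]);ey=np.array([-.153,.988,0]);S,C=.3907,.9205
for y in(-120,-40,40,120):
  for a in(.5,.6):
    t=np.arctan2(36,-22)-a;x=-40+42.2*np.cos(t);z=-10+42.2*np.sin(t)
    p=M+e*(x*C-z*S)+ey*y+np.array([0,0,x*S+z*C]);print(y,a,wpix(c,s,p).round(1))
for P,h in(((590.5,189,80),36),((602.8,110,80),50),((578.2,268,80),66)):
    p=np.array(P)+h*np.array([-.3907*.988,-.3907*.153,.9205]);print(p.round(1),wpix(c,s,p).round(1))
caps(c,s,(113,))
cv2.imwrite("pics/w5.png",c["frame"][:,:,::-1])
E
```

```text
at [498.8 174.1 203.4] yaw 8.64 t 27.55 F [-0.7  0.2 -0.8] -> tool [ 92.9  -0.9 123.4]
-120 0.5 [410.1 167.4]
-120 0.6 [411.  163.5]
-40 0.5 [325.1 165.3]
-40 0.6 [325.4 161.1]
40 0.5 [233.5 165.6]
40 0.6 [233.1 161.4]
120 0.5 [148.4 168.2]
120 0.6 [147.5 164.2]
[576.6 186.8 113.1] [279.2 121.7]
[583.5 107.  126. ] [381.5 130.9]
[552.7 264.1 140.8] [171.1 140.3]
[278.1  67.5] [253, 56, 52, 24, 1145] [[620.3, 194.3, 113.0]]
[186.5  71.3] [161, 59, 50, 26, 874] [[609.0, 267.9, 113.0]]
[370.1  70.5] [346, 58, 50, 26, 937] [[632.0, 120.5, 113.0]]
[ 87.5 103. ] [47, 92, 70, 33, 1033] [[577.5, 360.2, 113.0]]
[278.4 125.2] [257, 106, 43, 40, 1347] [[573.7, 187.1, 113.0]]
[379.5 134.5] [360, 115, 41, 40, 1275] [[580.9, 104.1, 113.0]]
[171.9 144.4] [150, 124, 45, 42, 1449] [[547.3, 272.3, 113.0]]
```

View pics/w5.png

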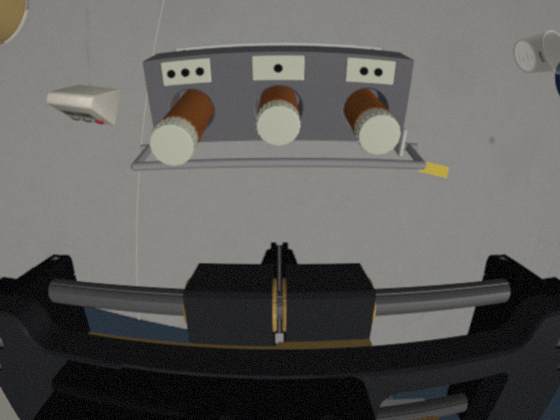

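The bar is at row 162, where a fully raised bar is predicted, and it stopped hard under 21 N. All three tubes are seated, so I hand in.

```bash
python3 -c "
from cell import env
print(env.job_done())"
```

```text
the job is handed in; nothing more can be done
None
```

I loaded the three tubes in order, short, middle and tall, into the one-, two- and three-dot pockets, then swung the keeper bar up to its stop and handed the job in at about 28 s; the hand-in gave no verdict.

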